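Put the rotary tool and its bur basket away

ROBOT

A 7-joint arm with a two-finger parallel gripper is mounted at the origin on the work surface. World frame = base frame: x ahead of the robot, y to its left, z up, the work surface at z = 0. Lengths are in m, angles in rad, forces in N, time in s.
With the tool pointing down it reaches from about 0.425 to 0.925 m from the base axis. Payload 6.8 kg.
Tool frame: the origin (TCP) lies midway between the tips of the shut fingers; the grasp point (between the pads) lies bot.grip_point_offset behind it (bot.grip_point_offset is the distance from the TCP to the grasp point, in m); z points along the fingers, y is the line along which they close (so a half turn about z gives the same grasp; the last joint's range is limited). The gripper opens to 85 mm and grips with 20 to 120 N. Pads are 22 mm wide; open, the fingers measure 114 mm over their backs; the gripper's body (76 mm by 85 mm) begins 54 mm behind the grasp point. The pads swing forward as they close: fully open they stand 13 mm farther back than shut.
Start: joints at [1.174, 0.477, 0.022, 1.555, -0.011, 1.109, -0.083], TCP at [0.192, -0.647, 0.231] pointing down, gripper open.
Joint ranges: [-2.96, 2.96], [-0.34, 2.1], [-1.41, 1.46], [0.24, 2.44], [-1.37, 4.51], [0.17, 1.92], [-2.96, 2.96]. Speed limits (rad/s): [2.39, 2.39, 3.14, 3.14, 3.14, 3.14, 3.14].

INTERFACE

Orientations are given as a unit quaternion [w, x, y, z].
In Python, from station import get_obs, cams, job, bot gives the robot as it stands.
- The arm moves only by the tool arm_command, never from a script. Its argument "rows" is a list that holds one entry, the list of rows, each a list of 5 numbers: the finger opening in mm, from 0 to 85.4, then the shift along the world's x, y, z in units of 60 mm (1.0 is 60 mm), then the turn about the world's z in units of 0.08 rad (1.0 is 0.08 rad). In form: [[[grip, x, y, z, turn], ...]]. A call has exactly 10 rows; each row shifts and turns the commanded pose from where the row before left it; what a row does not reach is not made up. A row lasts 1/8 s, in which the tool goes at most 62.5 mm and 10.7 degrees, less where a joint would pass 70% of its speed; a pose out of reach is approached as far as the arm can. A call with a number of a shift or a turn outside -1 to 1 is refused whole. A call with a gripper value outside its range is refused whole. The fingers move at their own pace and stop on an object; "newtons" is the grip in N (left out, the last holds). Time passes only in rows, so rows that do not move let the fingers close, or fill a call up. It gives the time, the measured TCP pose, the force, the opening and the grip force at its end, in the units of the state.
- get_obs(): the state, without advancing time (a new reading comes with each control period).
- cams.read_camera(name): name is "scene" or "top" or "wrist"; returns the picture (480x640x3 uint8, red, green, blue); there is no depth.
- cams.camera_params(name): a dict with "K" (3x3 intrinsics, pixels), "extrinsics" (4x4, takes a point from camera to world coordinates). Camera axes: x right, y down, z forward; pixel columns grow to the right and rows downward; lengths in m; the calibration is good to about 2 mm. The wrist camera is an equidistant fisheye: a pixel r from the principal point sees the ray r / f radians off the axis. A picture is of the moment at which its call begins: read the wrist's pose just before it. camera_params takes no time and is no camera call; for the wrist camera it gives the pose at the moment of the call.
- job.hand_in(): hands the job in; it is judged then, once.
The state is a dict: "t": time; "q": joint angles; "joint_vel": joint speeds; "joint_torque": joint torques, N m; "eef_pos": TCP position; "tool_rot": TCP orientation; "contact_force": force on the tool from outside, world axes, zero at the start; "torque": the same for the moment, N m; "gripper_width": opening from 0.0 (shut) to 1.0 (fully open); "grasp_force": force on a finger pad.
Only numpy, scipy, OpenCV 4.12 (cv2) and the standard library are available. Lean on these libraries where they do the work, as an engineer would, in place of code of your own. Each camera call takes 0.05 s, during which the arm holds its last target. There are 200 camera calls.

TASK

Put the grinding things away: lay the black and orange rotary tool in both saddles of the sloped rest with its nose uphill, set down rather than dropped, and hang the bur basket by its copper handle on the brass hook, hanging still. Either may go first. Do not shift or knock over the other things on the bench, and let go of everything at the end.

Things in the scene. Friction and masses are not known exactly. Their poses are not given: they have to be found in the camera images.
- grinder: Rotary tool, loose, about 320 g, lying on the bench. Black box body 120 x 36 x 36 mm (x, y, z), orange band near its tail; origin at the centre of the body's underside; +x runs along the body to the nose, z up. A grey conical nose, steel chuck and thin bur continue from x = 60 to 124 mm at mid-height. It balances within 15 mm of the body's middle.
- grinder_mid (a point): Centre of the rotary tool's box body, 18 mm above its underside.
- grinder_nose (a point): Tip of the rotary tool's nose, 124 mm ahead of the body's centre.
- rest: Sloped rest, fixed: two aluminium U saddles on a dark spine climbing at 30 degrees. Origin: middle of the seat, in the plane of the saddle floors, 125 mm above the bench; the tool's body goes centred over it. x points up the slope (away from the robot, give or take yaw), y level across, z square to the slope. Spine top 28 mm below the seat plane, spine 28 mm wide.
- saddle_low (a point): Middle of the lower saddle's floor, x = -38 mm in the rest's frame. Each saddle is 14 mm long in x, 48 mm wide inside, with side walls 8 mm thick and 16 mm high. 62 mm between the saddles is open for fingers. A red foot stop below has its uphill face at x = -70 mm and rises 14 mm above the seat plane; a released tool may slide down to it.
- saddle_high (a point): Middle of the upper saddle's floor, x = +38 mm in the rest's frame; same saddle.
- basket: Bur basket, loose, about 200 g, standing on the bench: aluminium open box 76 x 112 x 46 mm (x, y, z) with a blue band and fixed burs standing to 57 mm; origin at the centre of its underside. A stiff copper handle (8 mm round rod) spans it along y in the plane x = 0, with level parts at z = 112 mm (rod centre) from y = 13 to 52 mm and -13 to -52 mm.
- bail_top (a point): Peak in the middle of the basket's handle, meant for the hook: rod centre, 120 mm above the basket's underside, y = 0; the rod slopes down 8 mm to the level parts 13 mm either side.
- hook_stand: Hook stand, fixed: wooden base 90 x 110 x 14 mm, brass post 14 mm thick (ball on top, 243 mm high), origin at the post's foot. A level brass arm (8 mm round, centre 190 mm above the bench) runs from the post along -x to x = -88 mm; its upturned end, x = -88 to -94 mm, tops out 211 mm above the bench.
- hook_seat (a point): Where the handle's peak (point bail_top) comes to be when the basket hangs well: 65 mm out from the post along the arm (-x of hook_stand), 198 mm above the bench (8 mm over the arm's centre). Same axes as hook_stand.
- jar: Bystander: flux jar with yellow cap, 48 mm across, 65 mm high, origin under its centre.
- cone: Bystander: wooden ring cone, base 56 mm across, 88 mm high, origin under its centre.
- anvil: Bystander: small steel bench anvil, about 125 x 60 mm, 70 mm high, origin under its centre.
- gift_box: Bystander: blue gift box 88 x 88 x 53 mm, origin under its centre.
- cuff: Bystander: open brass bracelet about 70 x 62 mm, 10 mm thick, lying on a grey 110 x 110 x 18 mm soldering board in front of the robot.
Not all that is in view belongs to the job. Several things have the shape of the grinder; the one meant has the colours described above.

How it is judged:
By the outcome, as a careful person would: the job done as asked, in the order asked, and still so for the second after the job is handed in, with the robot touching nothing.
It also fails if it takes over 69 s, if anything falls off the work surface, if the arm or the gripper's body presses on something with over 40 N, if the wrist force passes 120 N, or if a joint passes its speed limit or range.

## Working session

There is one attempt and no reset: what is moved stays moved. The work goes in short steps, Python scripts to look and compute and a tool call to move; the robot and the scene stay as the last step left them, time stands still between calls to the robot, and variables do not carry over. Pictures are saved under pics/ and viewed, at most 10 in all, crops included, and the job is handed in when it is done.

Besides the shell and the picture viewer there is one more tool, called after "Emit:" as a command line: name --argument value ..., lists and objects as JSON in quotes. arm_command: Moves the arm, as the interface text tells. Its arguments: {"type":"object","properties":{"rows":{"type":"array"},"newtons":{"type":"number"}},"required":["rows"]}

```bash
ls; mkdir -p pics; python3 - <<'E'
from station import get_obs, cams, job, bot
import cv2,numpy as np
o=get_obs();print({k:np.round(v,3).tolist() for k,v in o.items()}, bot.grip_point_offset)
for n in("scene","top","wrist"):
    p=cams.camera_params(n);im=cams.read_camera(n);cv2.imwrite(f"pics/{n}0.png",im[:,:,::-1]);print(n,np.round(p["K"],1).tolist(),np.round(p["extrinsics"],3).tolist())
E
```

```text
pics
{'t': 0.0, 'q': [1.174, 0.478, 0.022, 1.556, -0.012, 1.109, -0.083], 'joint_vel': [0.002, 0.001, -0.001, 0.002, -0.002, -0.001, 0.001], 'joint_torque': [-0.001, -59.645, 1.608, -28.119, 0.012, 0.01, -0.0], 'eef_pos': [0.192, -0.646, 0.23], 'tool_rot': [-0.001, 0.99, 0.144, -0.0], 'contact_force': [-0.79, 0.647, 0.505], 'torque': [-0.007, 0.011, -0.009], 'grasp_force': 0.0, 'gripper_width': 1.004} 0.0187
scene [[489.5, 0.0, 317.4], [0.0, 489.5, 235.6], [0.0, 0.0, 1.0]] [[-0.552, 0.528, -0.645, 1.22], [0.834, 0.351, -0.426, 0.381], [0.002, -0.773, -0.634, 0.893], [0.0, 0.0, 0.0, 1.0]]
top [[595.6, 0.0, 304.6], [0.0, 595.6, 238.8], [0.0, 0.0, 1.0]] [[0.025, -0.988, 0.15, 0.217], [-1.0, -0.026, -0.009, -0.098], [0.012, -0.15, -0.989, 1.861], [0.0, 0.0, 0.0, 1.0]]
wrist [[371.6, 0.0, 320.1], [0.0, 371.6, 236.2], [0.0, 0.0, 1.0]] [[0.285, -0.916, -0.281, 0.264], [-0.958, -0.273, -0.083, -0.624], [-0.001, 0.292, -0.956, 0.374], [0.0, 0.0, 0.0, 1.0]]
```

View pics/scene0.png

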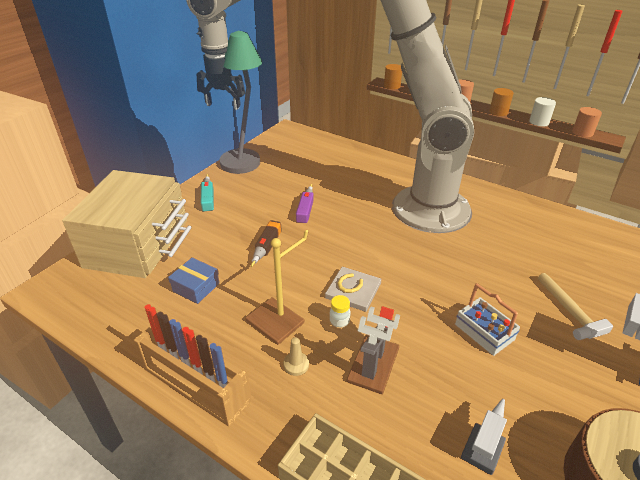

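View pics/top0.png

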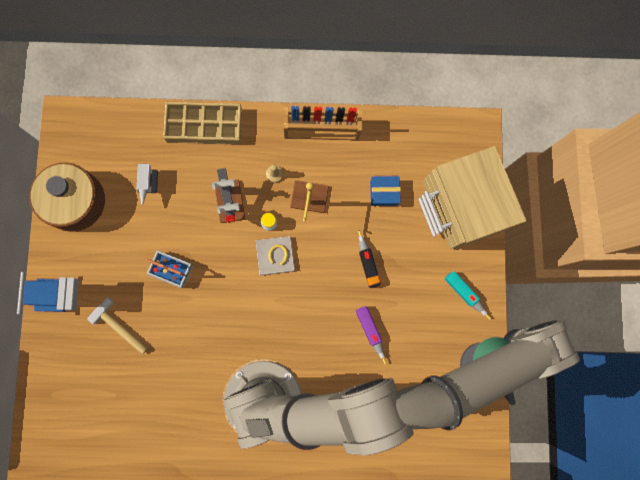

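```bash
cat > h.py <<'E'
import numpy as np, cv2
from station import get_obs, cams, job, bot
def ray(p,px):
    K=np.array(p["K"]);E=np.array(p["extrinsics"])
    a=np.array([(px[0]-K[0,2])/K[0,0],(px[1]-K[1,2])/K[1,1]])
    if p.get("fish"):
        r=np.hypot(*a); d=np.array([*(a/r*np.sin(r)),np.cos(r)]) if r>1e-9 else np.array([0,0,1.])
    else: d=np.array([*a,1.])
    d=E[:3,:3]@d; return E[:3,3],d/np.linalg.norm(d)
def onz(p,px,z):
    o,d=ray(p,px); return o+d*(z-o[2])/d[2]
def tri(*pp):
    A=np.zeros((3,3));b=np.zeros(3);L=[]
    for p,px in pp:
        o,d=ray(p,px);M=np.eye(3)-np.outer(d,d);A+=M;b+=M@o;L.append((o,d))
    x=np.linalg.solve(A,b)
    return x,[float(np.linalg.norm(np.cross(x-o,d))) for o,d in L]
def par(n):
    p=dict(cams.camera_params(n)); p["fish"]=n=="wrist"; return p
def proj(p,X):
    E=np.array(p["extrinsics"]);K=np.array(p["K"]);c=E[:3,:3].T@(np.array(X)-E[:3,3])
    if p.get("fish"):
        r=np.hypot(c[0],c[1]);s=np.arctan2(r,c[2])/r
        return K[0,0]*c[0]*s+K[0,2],K[1,1]*c[1]*s+K[1,2]
    return K[0,0]*c[0]/c[2]+K[0,2],K[1,1]*c[1]/c[2]+K[1,2]
E
python3 - <<'E'
from h import *
t=cv2.imread("pics/top0.png");s=cv2.imread("pics/scene0.png")
c=[cv2.resize(t[120:320,130:430],None,fx=2.66,fy=2.66,interpolation=3)]
cv2.imwrite("pics/topcrop.png",c[0][:600,:800])
a=cv2.resize(s[200:290,230:330],(400,360),interpolation=3);b=cv2.resize(s[280:400,320:420],(400,480))[:360]
d=cv2.resize(s[270:360,440:540],(400,360));e=cv2.resize(s[225:345,235:335],(400,480))[:360]
cv2.imwrite("pics/scrop.png",cv2.resize(np.vstack([np.hstack([a,b]),np.hstack([d,e])]),(664,598)))
p=par("top")
for n,px,z in[("gnose",(362,235),.018),("gtail",(373,285),.018),("basket",(170,268),.046),("seatlo",(231,209),.106),("seathi",(226,184),.144),("arm0",(309,187),.24),("arm1",(306,219),.2),("jar",(268,221),.065),("cone",(275,173),.04),("anvil",(147,182),.06),("gift",(385,191),.053)]:print(n,onz(p,px,z).round(3))
E
```

```text
gnose [ 0.513 -0.293  0.018]
gtail [ 0.357 -0.329  0.018]
basket [0.391 0.295 0.046]
seatlo [0.567 0.11  0.106]
seathi [0.634 0.123 0.144]
arm0 [ 0.609 -0.12   0.24 ]
arm1 [ 0.525 -0.115  0.2  ]
jar [0.541 0.    0.065]
cone [ 0.699 -0.015  0.04 ]
anvil [0.654 0.378 0.06 ]
gift [ 0.648 -0.36   0.053]
```

View pics/topcrop.png

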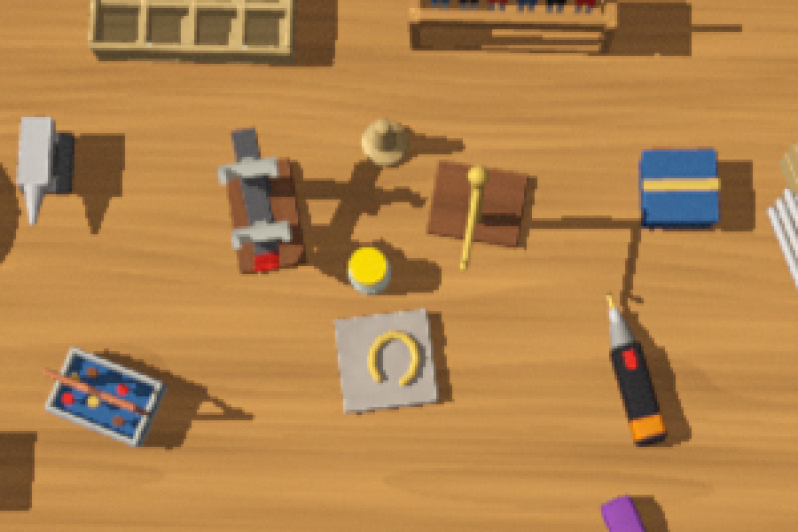

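View pics/scrop.png

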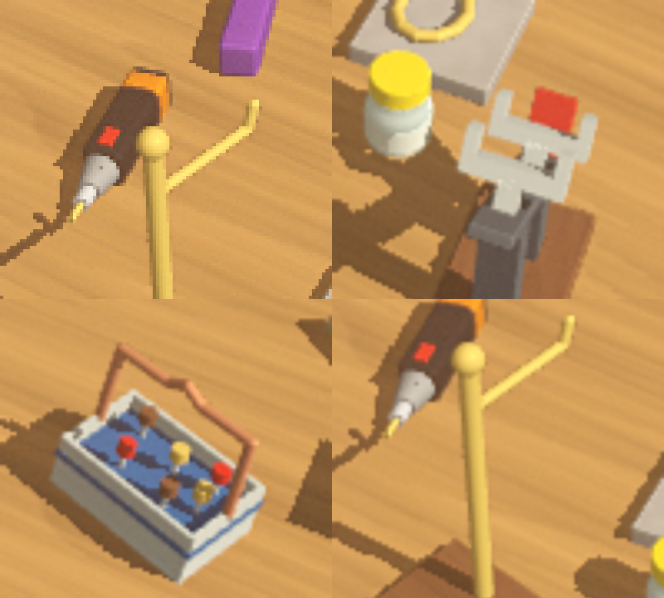

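```bash
python3 - <<'E'
from h import *
T=par("top");S=par("scene")
t=lambda u,v:(130+u/2.66-.3,120+v/2.66-.3)
def sc(k,u,v):
    o={'a':(230,200,0,0),'b':(320,280,332,0),'c':(440,270,0,299),'e':(235,225,332,299)}[k]
    return(o[0]+(u-o[2])/3.32-.3,o[1]+(v-o[3])/3.32-.3)
L={"gnose":((610,297),('a',74,220)),"gbutton":((630,359),('a',110,136)),
"ball":((477,174),('e',469,358)),"armtip":((463,267),('e',570,319)),
"bailA":((47,372),('c',122,348)),"bailB":((150,412),('c',253,443)),"bailpk":((100,389),('c',183,384)),
"jarcap":((369,265),('b',402,75)),"hiL":((222,173),('b',562,190)),"hiR":((277,166),('b',473,128)),"loL":((235,238),('b',590,120)),"loR":((289,232),('b',499,96)),"foot":((266,261),('b',555,108))}
R={}
for n,(a,b) in L.items():
    x,e=tri((T,t(*a)),(S,sc(*b)));R[n]=x;print(n,x.round(3),np.round(e,3))
print("tail onz", onz(T,t(648,438),.03).round(3), onz(S,sc('a',148,80),.03).round(3))
E
```

```text
gnose [ 0.525 -0.284  0.013] [0. 0.]
gbutton [ 0.449 -0.306  0.036] [0. 0.]
ball [ 0.616 -0.121  0.234] [0. 0.]
armtip [ 0.521 -0.109  0.207] [0.001 0.001]
bailA [0.413 0.295 0.171] [0.04 0.04]
bailB [0.362 0.296 0.05 ] [0.052 0.052]
bailpk [0.389 0.291 0.117] [0.004 0.004]
jarcap [0.546 0.    0.062] [0.001 0.001]
hiL [0.633 0.162 0.138] [0. 0.]
hiR [0.637 0.1   0.157] [0.002 0.002]
loL [0.562 0.146 0.122] [0. 0.]
loR [0.572 0.087 0.117] [0. 0.]
foot [0.542 0.114 0.095] [0. 0.]
tail onz [ 0.358 -0.329  0.03 ] [ 0.366 -0.331  0.03 ]
```

Emit:
arm_command --rows '[[[85,0.52,0.78,0,0],[85,0.52,0.78,0,0],[85,0.52,0.78,0,0],[85,0.52,0.78,0,0],[85,0.52,0.78,0,0],[85,0.52,0.78,0,0],[85,0.52,0.8,0,0],[85,0,0,-0.5,0],[85,0,0,0,0],[85,0,0,0,0]]]'

```text
t: 1.4
eef_pos: [0.4103, -0.3192, 0.2018]
tool_rot: [0.0, 0.99, 0.143, -0.0]
contact_force: [0.5, -0.1, -0.6]
gripper_width: 0.993
grasp_force: 0.0
```

```bash
cat > look.py <<'E'
from h import *
import sys
def look(n):
    o=get_obs();p=par("wrist");im=cams.read_camera("wrist")[:,:,::-1].copy();cv2.imwrite(f"pics/{n}.png",im)
    np.savez(f"pics/{n}.npz",K=p["K"],E=p["extrinsics"])
    w,x,y,z=o["tool_rot"];print("t",round(o["t"],2),"tcp",np.round(o["eef_pos"],4),"yaw",round(float(np.arctan2(2*(x*y+w*z),w*w+x*x-y*y-z*z)),3),"w",round(o["gripper_width"],3),"F",np.round(o["contact_force"],1),"gf",np.round(o["grasp_force"],1))
    return p,im
def load(n):
    d=np.load(f"pics/{n}.npz");return dict(K=d["K"],extrinsics=d["E"],fish=True)
if __name__=="__main__": look(sys.argv[1])
E
python3 look.py w1
```

```text
t 1.4 tcp [ 0.4103 -0.3192  0.2018] yaw 0.287 w 0.993 F [ 0.5 -0.1 -0.6] gf 0.0
```

View pics/w1.png

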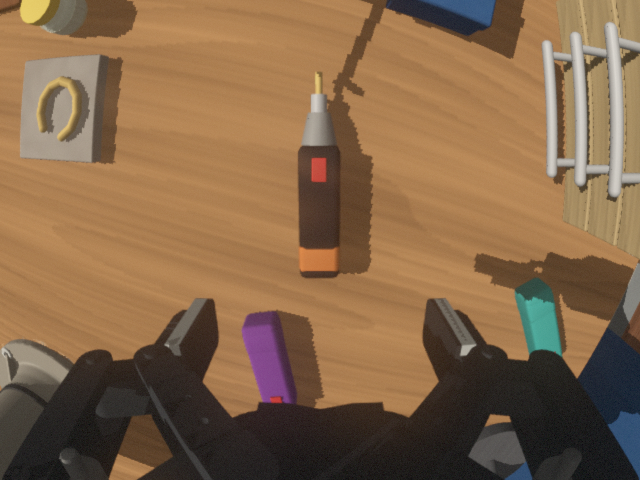

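```bash
python3 - <<'E'
from h import *; from look import load
p=load("w1");T=par("top")
for n,px,z in[("nose",(319,73),.018),("fl",(300,148),.036),("fr",(339,148),.036),("tl",(300,270),.036),("tr",(339,270),.036),("but",(319,170),.036)]:print(n,onz(p,px,z).round(4))
print(tri((p,(319,73)),(par("scene"),(252,266)),(T,(359,231.3))),tri((p,(319,170)),(T,(130+630/2.66,120+359/2.66)),(par("scene"),(262.8,240.7))))
E
```

```text
nose [ 0.5268 -0.2826  0.018 ]
fl [ 0.4599 -0.2861  0.036 ]
fr [ 0.469 -0.317  0.036]
tl [ 0.356  -0.3153  0.036 ]
tr [ 0.3659 -0.3489  0.036 ]
but [ 0.4465 -0.3064  0.036 ]
(array([ 0.52603286, -0.28316592,  0.01407379]), [0.0014779118599051733, 0.00048615688585225685, 0.0015425981159685662]) (array([ 0.44731925, -0.30681789,  0.03523569]), [0.000950841542696931, 0.0007114686116581984, 0.0003313001308851001])
```

Emit:
arm_command --rows '[[[70,0.05,0.05,-0.9,0],[70,0,0,-0.9,0],[70,0,0,-0.9,0],[70,0,0,-0.4,0],[70,0,0,-0.18,0],[70,0,0,0,0],[20,0,0,0,0],[20,0,0,0,0],[20,0,0,0,0],[20,0,0,0,0]]]' --newtons 50

```text
t: 2.7
eef_pos: [0.4146, -0.3161, 0.006]
tool_rot: [0.001, 0.99, 0.144, 0.001]
contact_force: [-1.0, 0.4, 7.5]
gripper_width: 0.413
grasp_force: 50.3
```

Emit:
arm_command --rows '[[[20,0,0,0.5,0],[20,0,0,1,0],[20,0,0,1,0],[20,0,0,1,0],[20,0,0,1,0],[20,0.3,0.82,0,0],[20,0.3,0.82,0,0],[20,0.3,0.82,0,0],[20,0.3,0.82,0,0],[20,0.3,0.82,0,0]]]'

```text
t: 3.95
eef_pos: [0.5031, -0.0677, 0.2744]
tool_rot: [0.0, 0.99, 0.144, -0.0]
contact_force: [1.5, -0.4, -3.5]
gripper_width: 0.409
grasp_force: 51.9
```

Emit:
arm_command --rows '[[[20,0.3,0.82,0,-1],[20,0.3,0.82,0,0],[20,0,0,0,0],[20,0,0,0,0],[20,0,0,0,0],[20,0,0,0,0],[20,0,0,0,0],[20,0,0,0,0],[20,0,0,0,0],[20,0,0,0,0]]]'

```text
t: 5.2
eef_pos: [0.5396, 0.0292, 0.2745]
tool_rot: [0.0, 0.995, 0.104, -0.0]
contact_force: [-0.9, -0.9, -4.2]
gripper_width: 0.411
grasp_force: 52.0
```

```bash
python3 look.py w2
```

```text
t 5.2 tcp [0.5396 0.0292 0.2745] yaw 0.209 w 0.411 F [-0.9 -0.9 -4.2] gf 52.0
```

View pics/w2.png

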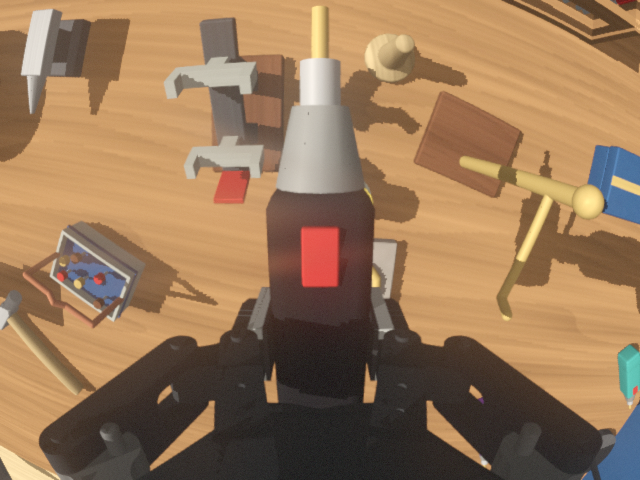

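```bash
python3 - <<'E'
import cv2,numpy as np
i=cv2.imread("pics/w2.png")
a=cv2.resize(i[40:190,150:270],(480,600),interpolation=3)
b=cv2.resize(i[220:340,20:120],(250,300),interpolation=3);c=cv2.resize(i[150:330,460:610],(250,300),interpolation=3)
cv2.imwrite("pics/w2c.png",np.hstack([a,np.vstack([b,c])]))
E
```

```text
(no output)
```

View pics/w2c.png

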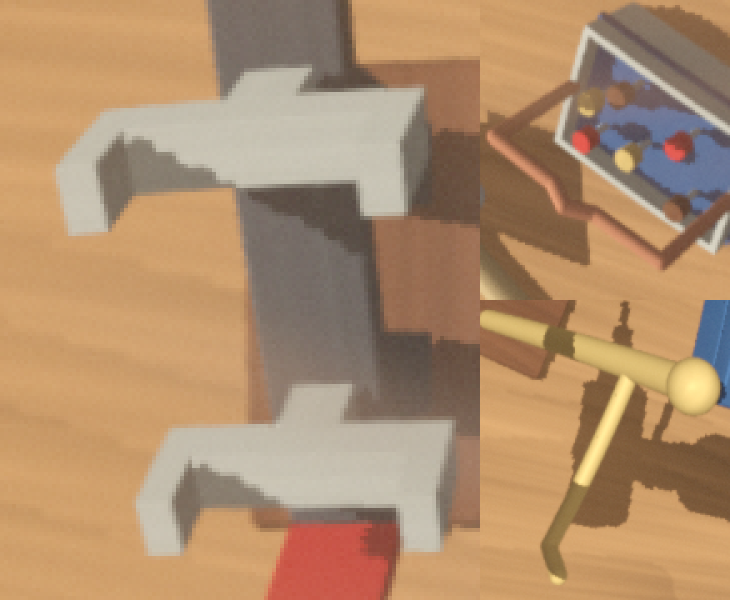

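```bash
python3 - <<'E'
from h import *; from look import load
p=load("w2")
r=lambda u,v:(150+u/4-.4,40+v/4-.4)
P={}
for n,px,z in[("uoL",(67,235),.1544),("uiL",(107,232),.1544),("uiR",(360,215),.1544),("uoR",(408,215),.1544),("loL",(147,555),.1164),("liL",(184,553),.1164),("liR",(402,550),.1164),("loR",(440,550),.1164)]:
    P[n]=onz(p,r(*px),z);print(n,P[n].round(4))
U=sum(P[k] for k in P if k[0]=='u')/4;L=sum(P[k] for k in P if k[0]=='l')/4
d=U-L;yaw=np.arctan2(d[1],d[0]);print(U,L,np.hypot(*d[:2]),"exp",.076*.866,yaw)
ex=np.array([np.cos(yaw),np.sin(yaw)])
for c,x in((U,.031),(L,-.045)):print("origin",c[:2]-ex*(x*.866-.016*.5))
for a,b in(("uoL","uoR"),("loL","loR"),("uiL","uiR"),("liL","liR")):
    v=P[a]-P[b];print(a,np.hypot(*v[:2]),np.arctan2(-v[0],v[1]))
# hook
h=lambda u,v:(460+(u-480)*.6-.2,150+(v-300)*.6-.2)
print("ball",tri((p,h(694,387)),(par("scene"),(276.3,242.7)),(par("top"),(309,185.1))), "tipend",tri((p,h(557,577)),(par("scene"),(306.4,231.3)),(par("top"),(303.8,220))))
print("elbow",onz(p,h(550,546),.19),"root",onz(p,h(628,382),.19), "tiptop",onz(p,h(557,576),.211))
b=lambda u,v:(20+(u-480)*.4-.2,220+v*.4-.2)
print("bail",onz(p,b(577,208),.12),"A",onz(p,b(493,135),.112),"B",onz(p,b(663,264),.112), tri((p,b(577,208)),(par("scene"),(494.8,295.3)),(par("top"),(167.3,266))))
E
```

```text
uoL [0.6143 0.1617 0.1544]
uiL [0.6158 0.1537 0.1544]
uiR [0.6253 0.1066 0.1544]
uoR [0.6267 0.098  0.1544]
loL [0.5495 0.1488 0.1164]
liL [0.5514 0.1405 0.1164]
liR [0.5606 0.0938 0.1164]
loR [0.5622 0.086  0.1164]
[0.62049815 0.12999322 0.1544    ] [0.55593611 0.11729783 0.1164    ] 0.06579840996467162 exp 0.065816 0.19416140888972772
origin [0.60200627 0.126357  ]
origin [0.60202353 0.1263604 ]
uoL 0.06490536321481476 0.1919658356700094
loL 0.06411640618079592 0.19839086634960498
uiL 0.04811409318193623 0.19955507940569633
liL 0.04761940032560393 0.19509473256368995
ball (array([ 0.61483103, -0.12078104,  0.23379767]), [0.0016024594352174698, 0.0009361203356623314, 0.0009244977646693221]) tipend (array([ 0.5206205 , -0.1089225 ,  0.20650743]), [0.0014566772446887187, 0.0012009463773501093, 0.0005554242839360527])
elbow [ 0.52623342 -0.11099992  0.19      ] root [ 0.60583649 -0.12232749  0.19      ] tiptop [ 0.52148304 -0.10598494  0.211     ]
bail [0.38928636 0.2918285  0.12      ] A [0.40653186 0.34978004 0.112     ] B [0.36867647 0.25037494 0.112     ] (array([0.38898269, 0.29172274, 0.11843158]), [0.0011234068142178023, 0.003419295526272598, 0.004267910952578294])
```

Emit:
arm_command --rows '[[[20,0.31,0.53,0,-0.18],[20,0.31,0.53,0,0],[20,0.31,0.54,0,0],[20,0,0,0,0],[20,0,0,-0.5,0],[20,0,0,-0.5,0],[20,0,0,-0.5,0],[20,0,0,-0.3,0],[20,0,0,0,0],[20,0,0,0,0]]]'

```text
t: 6.5
eef_pos: [0.5963, 0.1253, 0.1677]
tool_rot: [-0.0, 0.995, 0.097, 0.001]
contact_force: [0.5, 0.1, -3.8]
gripper_width: 0.413
grasp_force: 51.8
```

```bash
python3 look.py w3; python3 - <<'E'
from h import *
S=cams.read_camera("scene")[:,:,::-1].copy();cv2.imwrite("pics/s3.png",S)
w=cv2.imread("pics/w3.png")
cv2.imwrite("pics/m3.png",np.hstack([cv2.resize(S[240:400,300:460],(400,400),interpolation=3),cv2.resize(w[0:400,120:520],(400,400))]))
E
```

```text
t 6.5 tcp [0.5963 0.1253 0.1677] yaw 0.194 w 0.413 F [ 0.5  0.1 -3.8] gf 51.8
```

View pics/m3.png

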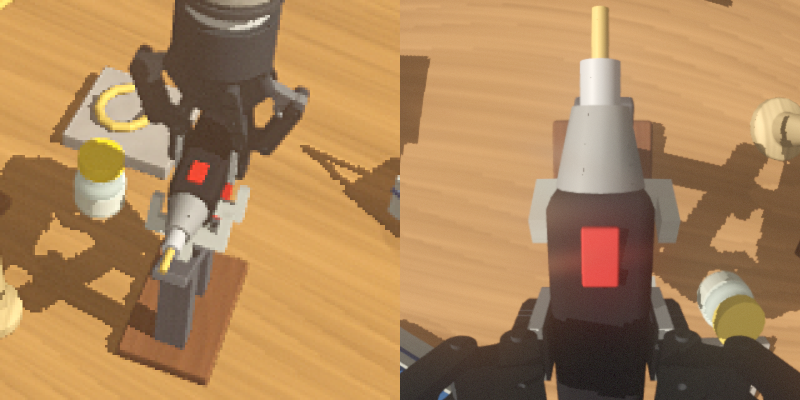

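Emit:
arm_command --rows '[[[20,0,0,0,0],[20,0,0,0,0],[20,0,0,-0.08,0],[20,0,0,-0.08,0],[20,0,0,-0.05,0],[20,0,0,-0.05,0],[20,0,0,-0.05,0],[20,0,0,-0.05,0],[20,0,0,-0.05,0],[20,0,0,0,0]]]' --newtons 20

```text
t: 7.85
eef_pos: [0.5929, 0.1247, 0.143]
tool_rot: [0.001, 0.995, 0.097, -0.002]
contact_force: [-14.7, -3.5, 13.7]
gripper_width: 0.414
grasp_force: 57.4
```

```bash
cat > btn.py <<'E'
from h import *; from look import look,load
import sys
def btn(im,box):
    h=cv2.cvtColor(np.ascontiguousarray(im),cv2.COLOR_BGR2HSV)
    m=((h[...,0]<6)|(h[...,0]>174))&(h[...,1]>170)&(h[...,2]>110);k=np.zeros_like(m);k[box[1]:box[3],box[0]:box[2]]=1;m=(m&k).astype('u1')
    n,_,st,c=cv2.connectedComponentsWithStats(m);i=1+np.argmax(st[1:,4]);return c[i],st[i]
if __name__=="__main__":
    im=cv2.imread("pics/w3.png");print("before",btn(im,(280,180,360,320)))
    p,im=look(sys.argv[1]);c,st=btn(im,(280,100,360,350));print("now",c,st)
    S=cams.read_camera("scene")[:,:,::-1];cs,ss=btn(S,(360,290,392,322));print(cs,ss)
    print(tri((p,c),(par("scene"),cs)))
E
python3 btn.py w4
```

```text
before (array([324.75142857, 273.28571429]), array([302, 231,  38,  56, 700], dtype=int32))
t 7.85 tcp [0.5929 0.1247 0.143 ] yaw 0.195 w 0.414 F [-14.7  -3.5  13.7] gf 57.4
now [322.11448276 286.17862069] [ 301  257   40   50 1450]
[379.25531915 311.9787234 ] [375 308   9   9  47]
(array([0.61713186, 0.12919538, 0.17508987]), [0.0011025352614269014, 0.0011025352614269087])
```

```bash
python3 - <<'E'
from h import *
S=cams.read_camera("scene")[:,:,::-1].copy();cv2.imwrite("pics/s4.png",S)
w=cv2.imread("pics/w4.png")
cv2.imwrite("pics/m4.png",np.hstack([cv2.resize(S[270:370,330:430],(400,400),interpolation=3),cv2.resize(w[0:400,120:520],(400,400))]))
E
```

```text
(no output)
```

View pics/m4.png

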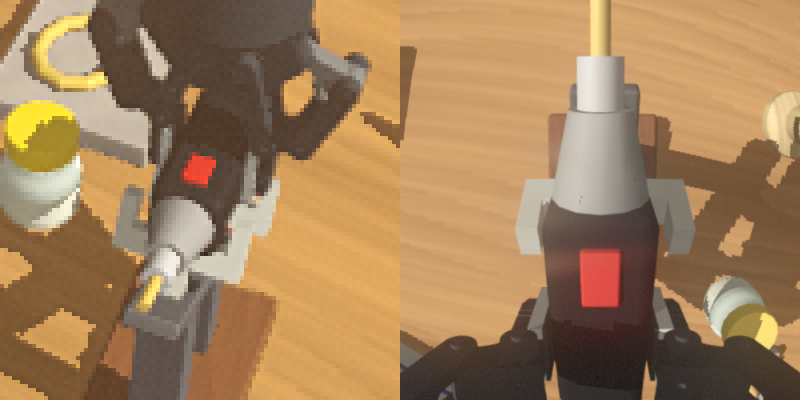

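```bash
python3 - <<'E'
from h import *; from look import load
S=par("scene")
def an(n,wc,wb,sc_,sb):
    p=load(n);C,e1=tri((p,wc),(S,sc_));B,e2=tri((p,wb),(S,sb));d=C-B
    print(n,C.round(4),B.round(4),np.round([e1[0],e2[0]],4),"pitch",np.degrees(np.arctan2(d[2],np.hypot(d[0],d[1]))))
# s3 crop scale 2.5 at (300,240); s4 scale 4 at (330,270)
an("w3",(320,61),(321,257),(300+172/2.5,240+246/2.5),(300+199/2.5,240+172/2.5))
an("w4",(320,58),(321,277),(330+157/4,270+278/4),(330+200/4,270+169/4))
E
```

```text
w3 [0.6919 0.1455 0.1833] [0.6284 0.1327 0.1965] [0.0001 0.    ] pitch -11.540502802829032
w4 [0.6868 0.1445 0.1741] [0.6216 0.1315 0.1797] [0.0002 0.    ] pitch -4.795217856078434
```

Emit:
arm_command --rows '[[[20,0,0,-0.03,0],[20,0,0,-0.03,0],[20,0,0,-0.03,0],[20,0,0,-0.03,0],[20,0,0,-0.03,0],[20,0,0,-0.03,0],[20,0,0,0,0],[20,0,0,0,0],[20,0,0,0,0],[20,0,0,0,0]]]' --newtons 20

```text
t: 9.25
eef_pos: [0.5921, 0.1245, 0.1317]
tool_rot: [0.001, 0.995, 0.097, -0.003]
contact_force: [-14.9, -4.1, 13.6]
gripper_width: 0.409
grasp_force: 62.7
```

```bash
python3 btn.py w5
```

```text
before (array([324.75142857, 273.28571429]), array([302, 231,  38,  56, 700], dtype=int32))
t 9.25 tcp [0.5921 0.1245 0.1317] yaw 0.195 w 0.409 F [-14.9  -4.1  13.6] gf 62.7
now [320.32839225 307.58152794] [ 299  283   43   48 1754]
[380.34285714 311.02857143] [377 308   8   7  35]
(array([0.6147795 , 0.12974516, 0.1760058 ]), [0.0006683675328902365, 0.0006683675328902996])
```

Emit:
arm_command --rows '[[[20,0,0,-0.02,0],[20,0,0,0,0],[20,0,0,-0.02,0],[20,0,0,0,0],[20,0,0,0,0],[20,0,0,0,0],[20,0,0,0,0],[20,0,0,0,0],[20,0,0,0,0],[20,0,0,0,0]]]' --newtons 20

```text
t: 10.6
eef_pos: [0.5922, 0.1245, 0.1296]
tool_rot: [0.001, 0.995, 0.097, -0.003]
contact_force: [-17.5, -4.8, 14.5]
gripper_width: 0.413
grasp_force: 64.0
```

Emit:
arm_command --rows '[[[20,0,0,-0.02,0],[20,0,0,0,0],[20,0,0,-0.02,0],[20,0,0,0,0],[20,0,0,0,0],[20,0,0,0,0],[20,0,0,0,0],[20,0,0,0,0],[20,0,0,0,0],[20,0,0,0,0]]]' --newtons 20

```text
t: 11.85
eef_pos: [0.5924, 0.1246, 0.1271]
tool_rot: [0.001, 0.995, 0.097, -0.003]
contact_force: [-14.9, -4.0, 12.2]
gripper_width: 0.417
grasp_force: 64.9
```

```bash
python3 btn.py w6
```

```text
before (array([324.75142857, 273.28571429]), array([302, 231,  38,  56, 700], dtype=int32))
t 11.85 tcp [0.5924 0.1246 0.1271] yaw 0.194 w 0.417 F [-14.9  -4.   12.2] gf 64.9
now [320.20950594 318.87929956] [ 299  298   43   42 1599]
[380.34482759 311.        ] [376 309   9   5  29]
(array([0.61304343, 0.12925179, 0.17433371]), [0.0009199197223946612, 0.0009199197223945724])
```

```bash
python3 - <<'E'
from h import *; from look import load
m=np.array([.4075,-.318]);ex=np.array([.9594,.282]);p=load("w1")
bx=[float((onz(p,(319,r),.037)[:2]-m)@ex) for r in(158,182)];print("button x",bx)
for n in("w5","w6"):
    im=cv2.imread(f"pics/{n}.png");col=im[180:350,311:317].mean(1).astype(int).sum(1);print(n,[(180+5*i,int(v)) for i,v in enumerate(col[::5])])
p=load("w6");yaw=.195;e=np.array([np.cos(yaw),np.sin(yaw)])
for xs in(-.01,-.005,0):
  for a in(25,30,35):
    s,c=np.sin(np.radians(a)),np.cos(np.radians(a)); o=[]
    # body pitched a about the underside centre sitting at rest x=xs on seat plane
    ox=xs*.866;oz=.125+xs*.5
    for X,Z in((bx[1],.037),(bx[0],.037),(.06,.036)):
        h=ox+X*c-Z*s;z=oz+X*s+Z*c;P=np.array([*(np.array([.602,.1264])+e*h),z]);o.append(round(proj(p,P)[1]))
    print(xs,a,"button bottom,top, front edge rows",o)
E
```

```text
button x [0.05090565671927871, 0.030722442470871685]
w5 [(180, 514), (185, 512), (190, 511), (195, 508), (200, 507), (205, 503), (210, 500), (215, 500), (220, 499), (225, 493), (230, 496), (235, 492), (240, 489), (245, 486), (250, 305), (255, 254), (260, 252), (265, 233), (270, 205), (275, 188), (280, 182), (285, 313), (290, 395), (295, 354), (300, 354), (305, 351), (310, 347), (315, 351), (320, 340), (325, 341), (330, 318), (335, 120), (340, 117), (345, 118)]
w6 [(180, 501), (185, 499), (190, 499), (195, 496), (200, 495), (205, 493), (210, 489), (215, 490), (220, 487), (225, 489), (230, 484), (235, 484), (240, 483), (245, 479), (250, 476), (255, 470), (260, 466), (265, 461), (270, 223), (275, 210), (280, 199), (285, 184), (290, 171), (295, 167), (300, 314), (305, 376), (310, 340), (315, 339), (320, 336), (325, 331), (330, 335), (335, 327), (340, 135), (345, 108)]
-0.01 25 button bottom,top, front edge rows [326, 286, 261]
-0.01 30 button bottom,top, front edge rows [338, 306, 284]
-0.01 35 button bottom,top, front edge rows [350, 325, 307]
-0.005 25 button bottom,top, front edge rows [318, 276, 249]
-0.005 30 button bottom,top, front edge rows [331, 296, 273]
-0.005 35 button bottom,top, front edge rows [343, 316, 297]
0 25 button bottom,top, front edge rows [310, 264, 236]
0 30 button bottom,top, front edge rows [323, 285, 260]
0 35 button bottom,top, front edge rows [336, 306, 286]
```

Emit:
arm_command --rows '[[[20,0.02,0,-0.015,0],[20,0,0,0,0],[20,0.02,0.01,-0.015,0],[20,0,0,0,0],[20,0,0,-0.01,0],[20,0,0,0,0],[20,0,0,0,0],[20,0,0,0,0],[20,0,0,0,0],[20,0,0,0,0]]]' --newtons 20

```text
t: 13.2
eef_pos: [0.5925, 0.1246, 0.1257]
tool_rot: [0.002, 0.995, 0.097, -0.005]
contact_force: [-27.0, -6.6, 27.8]
gripper_width: 0.416
grasp_force: 67.5
```

```bash
cat > rows.py <<'E'
from look import *
p,im=look(sys.argv[1]);col=im[180:360,311:317].mean(1).astype(int)
s=col.sum(1);fe=180+int(np.argmax(s[:-4]-s[4:]))+2
red=np.where((col[:,2]>130)&(col[:,1]<110))[0]+180
print("button bottom",red.max(),"top",red.min(),"front",fe)
yaw=.195;e=np.array([np.cos(yaw),np.sin(yaw)])
for xs in(-.01,-.005,0):
  for a in(26,28,30):
    s,c=np.sin(np.radians(a)),np.cos(np.radians(a)); o=[]
    # underside through upper saddle's uphill edge (x=45mm)
    ex_,ez=.045*.866,.125+.0225
    for X,Z in((.0307,.037),(.0509,.037),(.06,.036)):
        l=X-(.045-xs);h=ex_+l*c-Z*s;z=ez+l*s+Z*c;o.append(round(proj(p,[*(np.array([.602,.1264])+e*h),z])[1]))
    print(xs,a,o)
E
python3 rows.py w7
```

```text
t 13.2 tcp [0.5925 0.1246 0.1257] yaw 0.194 w 0.416 F [-27.   -6.6  27.8] gf 67.5
button bottom 340 top 303 front 274
-0.01 26 [342, 305, 281]
-0.01 28 [342, 307, 285]
-0.01 30 [341, 309, 288]
-0.005 26 [334, 294, 268]
-0.005 28 [334, 297, 272]
-0.005 30 [334, 300, 277]
0 26 [325, 282, 254]
0 28 [326, 286, 259]
0 30 [327, 289, 264]
```

Emit:
arm_command --rows '[[[34,0,0,0,0],[35,0,0,0,0],[36,0,0,0,0],[38,0,0,0,0],[42,0,0,0,0],[48,0,0,0,0],[54,0,0,0,0],[60,0,0,0,0],[60,0,0,0,0],[60,0,0,0,0]]]' --newtons 20

```text
t: 14.5
eef_pos: [0.5979, 0.1257, 0.1239]
tool_rot: [0.0, 0.995, 0.097, 0.0]
contact_force: [0.6, 0.8, -0.2]
gripper_width: 0.7
grasp_force: 0.0
```

```bash
python3 rows.py w8
```

```text
t 14.5 tcp [0.5979 0.1257 0.1239] yaw 0.194 w 0.7 F [ 0.6  0.8 -0.2] gf 0.0
button bottom 347 top 322 front 294
-0.01 26 [358, 324, 301]
-0.01 28 [358, 326, 304]
-0.01 30 [357, 327, 307]
-0.005 26 [351, 313, 288]
-0.005 28 [351, 316, 293]
-0.005 30 [351, 319, 297]
0 26 [342, 302, 275]
0 28 [343, 305, 280]
0 30 [344, 309, 285]
```

Emit:
arm_command --rows '[[[60,0,0,0.2,0],[60,0,0,0.5,0],[60,0,0,0.9,0],[60,0,0,0.9,0],[60,0,0,0.5,0],[60,0,0,0,0],[60,0,0,0,0],[60,0,0,0,0],[60,0,0,0,0],[60,0,0,0,0]]]'

```text
t: 15.8
eef_pos: [0.5977, 0.1257, 0.3033]
tool_rot: [0.0, 0.995, 0.097, -0.001]
contact_force: [0.6, 0.3, -0.5]
gripper_width: 0.703
grasp_force: 0.0
```

```bash
python3 rows.py w9; python3 - <<'E'
from h import *
S=cams.read_camera("scene")[:,:,::-1].copy();cv2.imwrite("pics/s9.png",S)
w=cv2.imread("pics/w9.png")
cv2.imwrite("pics/m9.png",np.hstack([cv2.resize(S[250:370,320:440],(480,480),interpolation=3)[:,:380],cv2.resize(w[40:440,140:490],(420,480))]))
E
```

```text
t 15.8 tcp [0.5977 0.1257 0.3033] yaw 0.194 w 0.703 F [ 0.6  0.3 -0.5] gf 0.0
button bottom 281 top 197 front 183
-0.01 26 [218, 197, 186]
-0.01 28 [218, 198, 187]
-0.01 30 [219, 199, 189]
-0.005 26 [213, 191, 180]
-0.005 28 [213, 193, 182]
-0.005 30 [214, 194, 183]
0 26 [208, 186, 174]
0 28 [208, 187, 176]
0 30 [209, 189, 178]
```

View pics/m9.png

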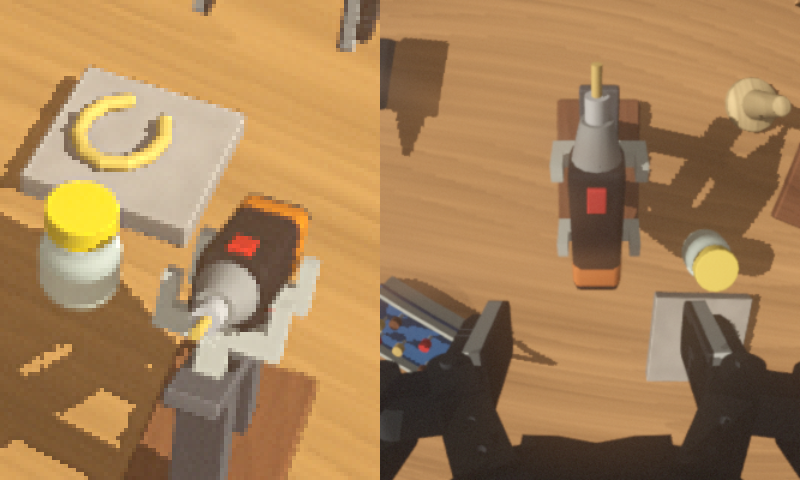

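Emit:
arm_command --rows '[[[60,-0.62,0.3,0,1],[60,-0.62,0.3,0,1],[60,-0.62,0.3,0,1],[60,-0.62,0.3,0,1],[60,-0.62,0.3,0,1],[60,-0.61,0.32,0,1],[60,0,0,-0.3,1],[60,0,0,-0.3,1],[60,0,0,-0.3,1],[60,0,0,0,1]]]'

```text
t: 17.15
eef_pos: [0.3745, 0.2344, 0.2487]
tool_rot: [0.0, 0.878, 0.478, -0.001]
contact_force: [0.4, 0.1, -0.3]
gripper_width: 0.702
grasp_force: 0.0
```

Emit:
arm_command --rows '[[[60,0,0,0,1],[60,0,0,0,1],[60,0,0,0,0.66],[60,0,0,0,0],[60,0,0,0,0],[60,0,0,0,0],[60,0,0,0,0],[60,0,0,0,0],[60,0,0,0,0],[60,0,0,0,0]]]'

```text
t: 18.4
eef_pos: [0.3752, 0.2349, 0.2499]
tool_rot: [0.0, 0.823, 0.568, 0.0]
contact_force: [-0.1, 0.4, -0.2]
gripper_width: 0.701
grasp_force: 0.0
```

```bash
cat > cop.py <<'E'
from look import *
def copper(im,box):
    h=cv2.cvtColor(np.ascontiguousarray(im),cv2.COLOR_BGR2HSV)
    b,g,r=[im[...,i].astype(int) for i in range(3)]
    m=((h[...,0]<11)&(h[...,1]>70)&(h[...,1]<185)&(r>100)).astype('u1')
    k=np.zeros_like(m);k[box[1]:box[3],box[0]:box[2]]=1;m&=k
    m=cv2.morphologyEx(m,cv2.MORPH_CLOSE,np.ones((3,3),'u1'))
    n,l,st,c=cv2.connectedComponentsWithStats(m);return m,l,st
if __name__=="__main__":
    p,im=look(sys.argv[1]);B=im
    # median colours as a check on the handle's hue at its predicted place
    for X in([.389,.292,.12],[.4,.322,.112],[.378,.262,.112]):
        u,v=proj(p,X);print(np.round([u,v]),im[int(v)-1:int(v)+2,int(u)-1:int(u)+2].reshape(-1,3).mean(0).round())
    m,l,st=copper(im,(150,50,500,400))
    for i in np.argsort(-st[1:,4])[:5]+1:print(st[i])
E
python3 cop.py w10
```

```text
t 18.4 tcp [0.3752 0.2349 0.2499] yaw 1.207 w 0.701 F [-0.1  0.4 -0.2] gf 0.0
[310. 150.] [64. 68. 94.]
[310. 107.] [ 72.  93. 142.]
[311. 191.] [ 81.  94. 127.]
[ 300   68   14  144 1416]
[281 164  13  13 133]
[282  95  13  13 129]
[320 153  11  13 113]
[326 109  11  13  62]
```

```bash
python3 - <<'E'
from cop import *
p=load("w10");im=cv2.imread("pics/w10.png");m,l,st=copper(im,(150,50,500,400))
i=1+np.argmax(st[1:,4])
for r in range(66,214,4):
    c=np.where(l[r]==i)[0]
    if len(c):
        P=onz(p,(c.mean(),r),.112);print(r,c.min(),c.max(),P[:2].round(4),im[r,int(c.mean())])
ax=np.array([.356,.934])
E
```

```text
70 304 308 [0.4075 0.3495] [ 89 122 186]
74 301 310 [0.4061 0.3468] [ 86 119 184]
78 301 310 [0.405  0.3439] [ 92 125 187]
82 301 310 [0.4039 0.341 ] [ 91 124 188]
86 300 310 [0.4024 0.3383] [ 94 125 187]
90 300 310 [0.4013 0.3354] [ 88 123 186]
94 300 310 [0.4002 0.3326] [ 93 124 186]
98 301 310 [0.3995 0.3296] [ 91 124 186]
102 301 309 [0.3981 0.3269] [ 89 121 184]
106 301 310 [0.3973 0.3239] [ 89 120 184]
110 301 310 [0.3962 0.3211] [ 91 122 184]
114 300 310 [0.3948 0.3184] [ 89 120 183]
118 301 310 [0.3941 0.3154] [ 89 119 183]
122 301 310 [0.393  0.3126] [104 140 206]
126 302 310 [0.3923 0.3096] [100 136 201]
130 302 310 [0.3912 0.3068] [ 99 132 200]
134 302 310 [0.3901 0.304 ] [100 134 201]
138 301 310 [0.3886 0.3013] [103 139 205]
142 301 309 [0.3872 0.2986] [ 77 102 155]
146 301 309 [0.3861 0.2958] [ 67  87 131]
150 301 309 [0.385  0.2929] [ 61  80 127]
154 301 309 [0.3839 0.2901] [ 68  88 132]
158 302 310 [0.3835 0.287 ] [ 72  85 132]
162 302 311 [0.3828 0.284 ] [ 92 117 175]
166 302 311 [0.3817 0.2812] [ 90 118 175]
170 302 311 [0.3806 0.2783] [ 90 118 176]
174 302 311 [0.3795 0.2754] [ 88 117 176]
178 302 311 [0.3783 0.2726] [ 89 118 179]
182 302 311 [0.3772 0.2697] [ 89 117 179]
186 301 311 [0.3757 0.2669] [ 90 119 182]
190 301 311 [0.3746 0.264 ] [ 88 117 181]
194 302 312 [0.3742 0.2608] [ 85 114 176]
198 302 313 [0.3734 0.2578] [ 85 115 176]
202 302 312 [0.3719 0.255 ] [ 87 117 177]
206 303 311 [0.3708 0.252 ] [ 88 117 177]
210 304 311 [0.37   0.2489] [ 71  96 148]
```

Emit:
arm_command --rows '[[[60,0.035,0.58,0,0],[60,0,0,-0.9,0],[60,0,0,-0.9,0],[60,0,0,-0.6,0],[60,0,0,-0.23,0],[60,0,0,0,0],[0,0,0,0,0],[0,0,0,0,0],[0,0,0,0,0],[0,0,0,0,0]]]' --newtons 100

```text
t: 19.7
eef_pos: [0.3776, 0.2702, 0.093]
tool_rot: [0.0, 0.823, 0.568, 0.001]
contact_force: [-1.9, -0.7, 7.5]
gripper_width: 0.056
grasp_force: 97.9
```

Emit:
arm_command --rows '[[[0,0,0,0,0],[0,0,0,0,0],[0,0,0,0.2,0],[0,0,0,0.4,0],[0,0,0,0.5,0],[0,0,0,0.5,0],[0,0,0,0.3,0],[0,0,0,0,0],[0,0,0,0,0],[0,0,0,0,0]]]'

```text
t: 20.95
eef_pos: [0.3768, 0.2693, 0.2052]
tool_rot: [-0.0, 0.823, 0.568, -0.001]
contact_force: [0.2, 0.4, -2.7]
gripper_width: 0.057
grasp_force: 97.9
```

```bash
cat > tr.py <<'E'
from cop import *
# trace the held handle: centre, and shading change, per row
p,im=look(sys.argv[1]);m,l,st=copper(im,(200,30,450,420));i=1+np.argmax(st[1:,4]);print(st[i])
for r in range(st[i][1],st[i][1]+st[i][3],6):
    c=np.where(l[r]==i)[0]
    print(r,c.min(),c.max(),im[r,int(c.mean())],end="; ")
E
python3 tr.py w11
```

```text
t 20.95 tcp [0.3768 0.2693 0.2052] yaw 1.207 w 0.057 F [ 0.2  0.4 -2.7] gf 97.9
[ 307   92   25  289 5569]
92 316 322 [108 144 210]; 98 310 329 [106 142 209]; 104 308 330 [ 96 131 196]; 110 308 330 [ 93 128 194]; 116 307 330 [ 96 129 194]; 122 307 330 [ 96 130 195]; 128 307 330 [ 97 129 195]; 134 307 330 [ 98 131 195]; 140 308 330 [ 95 127 191]; 146 308 330 [ 96 126 190]; 152 308 330 [ 96 127 191]; 158 308 330 [ 97 129 190]; 164 308 331 [ 96 125 187]; 170 308 331 [ 99 125 188]; 176 308 331 [100 126 187]; 182 308 330 [ 94 124 188]; 188 308 330 [ 96 128 190]; 194 309 330 [ 94 124 189]; 200 309 330 [ 95 125 189]; 206 309 330 [ 97 124 188]; 212 309 330 [101 129 189]; 218 308 330 [116 152 218]; 224 308 330 [117 153 221]; 230 308 330 [114 152 220]; 236 308 330 [116 154 223]; 242 309 330 [116 153 222]; 248 308 331 [118 153 221]; 254 308 331 [118 151 218]; 260 308 331 [117 150 215]; 266 309 330 [ 96 123 183]; 272 309 330 [ 76  94 140]; 278 310 329 [ 73  93 140]; 284 310 329 [ 74  92 139]; 290 310 330 [ 68  86 134]; 296 310 330 [ 95 125 188]; 302 310 330 [ 95 127 189]; 308 314 326 [ 95 126 190]; 314 315 326 [ 93 125 188]; 320 315 326 [ 84 112 169]; 326 315 326 [ 56  70 108]; 332 315 326 [ 57  73 107]; 338 316 325 [ 52  69 106]; 344 316 325 [ 54  71 107]; 350 316 325 [ 53  67 105]; 356 316 325 [ 50  69 106]; 362 316 325 [ 49  63 103]; 368 316 325 [ 52  67 105]; 374 316 325 [ 50  66 104]; 380 320 322 [ 48  71 106];
```

```bash
python3 - <<'E'
from look import *
p=load("w11");t=np.array([.3768,.2693]);a=np.array([np.cos(1.207),np.sin(1.207)])
for r,z in((92,.2239),(217,.2239),(267,.232),(294,.2239)):
    d=onz(p,(319,r),z)[:2]-t;print(r,round(float(d@a),4),round(float(-d[0]*a[1]+d[1]*a[0]),4))
E
```

```text
92 0.0874 0.0006
217 0.0449 0.0006
267 0.0296 0.0006
294 0.0155 0.0006
```

Emit:
arm_command --rows '[[[0,0.15,-0.45,0,0],[0,0.305,-0.9,0,0],[0,0.305,-0.9,0,0],[0,0.305,-0.9,0,0],[0,0.155,-0.5,0,0.5],[0,0.11,-0.76,0,0.6],[0,0.11,-0.76,0,0.6],[0,0.11,-0.76,0,0.6],[0,0.06,-0.5,0,0.49],[0,0.05,-0.27,0,0]]]'

```text
t: 22.25
eef_pos: [0.4766, -0.1339, 0.2054]
tool_rot: [-0.0, 0.756, 0.655, -0.0]
contact_force: [0.3, 1.1, -2.0]
gripper_width: 0.051
grasp_force: 97.8
```

Emit:
arm_command --rows '[[[0,0,0,0,0],[0,0,0,0,0],[0,0,0,0,0],[0,0,0,0,0],[0,0,0,0,0],[0,0,0,0,0],[0,0,0,0,0],[0,0,0,0,0],[0,0,0,0,0],[0,0,0,0,0]]]'

```text
t: 23.5
eef_pos: [0.477, -0.1323, 0.2061]
tool_rot: [0.0, 0.755, 0.656, 0.0]
contact_force: [0.2, -0.5, -1.3]
gripper_width: 0.049
grasp_force: 97.9
```

```bash
python3 - <<'E'
from look import *
p,im=look("w12")
# brass mask: hook tip and arm in the wrist view
h=cv2.cvtColor(np.ascontiguousarray(im),cv2.COLOR_BGR2HSV)
m=((h[...,0]>19)&(h[...,0]<30)&(h[...,1]>100)&(h[...,2]>90)).astype('u1')
n,l,st,c=cv2.connectedComponentsWithStats(m)
for i in np.argsort(-st[1:,4])[:6]+1:print(st[i],c[i].round(1))
for nm,X in(("tiptop",[.5215,-.108,.211]),("elbow",[.526,-.111,.19]),("root",[.6058,-.1223,.19]),("ball",[.6148,-.121,.234])):print(nm,np.round(proj(p,X),1))
np.save("pics/m12.npy",m)
E
```

```text
t 23.5 tcp [ 0.477  -0.1323  0.2061] yaw 1.43 w 0.049 F [ 0.2 -0.5 -1.3] gf 97.9
[ 409  174  231  111 5564] [536.5 231.3]
[ 355   18   57   56 2476] [382.6  45.4]
[231  71  71  32 664] [270.3  83.3]
[287 192  21  27 403] [298.  205.3]
[498 363  11  16 119] [503.2 370.6]
[333 132   8  21 113] [336.4 141.8]
tiptop [421.1 244.4]
elbow [419.2 234.9]
root [560.9 235.1]
ball [627.6 258.8]
```

```bash
python3 - <<'E'
from look import *
p=load("w12");m=np.load("pics/m12.npy")
n,l,st,c=cv2.connectedComponentsWithStats(m);i=1+np.argmax(st[1:,4])
t=np.array([.477,-.1323]);a=np.array([np.cos(1.43),np.sin(1.43)]);b=np.array([a[1],-a[0]])
for u in list(range(409,440,4))+list(range(440,600,20)):
    r=np.where(l[:,u]==i)[0]
    P=onz(p,(u,r.mean()),.19)[:2];print(u,r.min(),r.max(),P.round(4),"fwd %.4f along %.4f"%((P-t)@b,(P-t)@a))
E
```

```text
409 242 245 [ 0.5209 -0.1144] fwd 0.0409 along 0.0239
413 231 249 [ 0.5229 -0.1131] fwd 0.0427 along 0.0255
417 225 251 [ 0.5249 -0.1124] fwd 0.0446 along 0.0265
421 224 250 [ 0.5268 -0.1122] fwd 0.0465 along 0.0269
425 224 244 [ 0.5288 -0.111 ] fwd 0.0483 along 0.0284
429 224 237 [ 0.5308 -0.1096] fwd 0.0501 along 0.0301
433 224 238 [ 0.5327 -0.1101] fwd 0.0521 along 0.0298
437 225 238 [ 0.5347 -0.1106] fwd 0.0541 along 0.0296
440 225 238 [ 0.5362 -0.1108] fwd 0.0555 along 0.0296
460 174 239 [ 0.5465 -0.1032] fwd 0.0647 along 0.0385
480 181 238 [ 0.5568 -0.1052] fwd 0.0752 along 0.0381
500 188 237 [ 0.5676 -0.1061] fwd 0.0861 along 0.0387
520 197 238 [ 0.5791 -0.1098] fwd 0.0980 along 0.0366
540 205 238 [ 0.5914 -0.1131] fwd 0.1106 along 0.0350
560 214 239 [ 0.6048 -0.1175] fwd 0.1245 along 0.0326
580 223 242 [ 0.6195 -0.1225] fwd 0.1397 along 0.0297
```

Emit:
arm_command --rows '[[[0,0.2,-0.028,0,0],[0,0.25,-0.035,0,0],[0,0.25,-0.035,0,0],[0,0.25,-0.035,0,0],[0,0.205,-0.03,0,0],[0,0,0,0,0],[0,0,0,0,0],[0,0,0,-0.15,0],[0,0,0,-0.15,0],[0,0,0,-0.15,0]]]'

```text
t: 24.8
eef_pos: [0.5458, -0.142, 0.1782]
tool_rot: [-0.0, 0.755, 0.656, -0.0]
contact_force: [-0.1, 0.7, -2.2]
gripper_width: 0.058
grasp_force: 97.9
```

Emit:
arm_command --rows '[[[0,0,0,0,0],[0,0,0,-0.05,0],[0,0,0,-0.04,0],[0,0,0,-0.03,0],[0,0,0,-0.02,0],[0,0,0,0,0],[0,0,0,0,0],[0,0,0,0,0],[0,0,0,0,0],[0,0,0,0,0]]]'

```text
t: 26.05
eef_pos: [0.5469, -0.1422, 0.1725]
tool_rot: [0.001, 0.755, 0.656, 0.0]
contact_force: [-4.7, -0.6, 10.4]
gripper_width: 0.052
grasp_force: 99.4
```

Emit:
arm_command --rows '[[[0,0,0,0.02,0],[0,0,0,0,0],[0,0,0,0,0],[0,0,0,0,0],[0,0,0,0,0],[0,0,0,0,0],[0,0,0,0,0],[0,0,0,0,0],[0,0,0,0,0],[0,0,0,0,0]]]' --newtons 40

```text
t: 27.3
eef_pos: [0.5468, -0.1422, 0.1728]
tool_rot: [0.001, 0.755, 0.656, 0.0]
contact_force: [-1.6, -0.3, 5.5]
gripper_width: 0.053
grasp_force: 98.8
```

```bash
python3 tr.py w13 | head -c 900; python3 - <<'E'
from look import *
p=load("w13");im=cv2.imread("pics/w13.png");h=cv2.cvtColor(im,cv2.COLOR_BGR2HSV)
m=((h[...,0]>19)&(h[...,0]<30)&(h[...,1]>100)&(h[...,2]>90)).astype('u1')
n,l,st,c=cv2.connectedComponentsWithStats(m)
for i in np.argsort(-st[1:,4])[:5]+1:print(st[i],c[i].round(1))
for nm,X in(("tiptop",[.5215,-.108,.211]),("seat",[.55,-.112,.198]),("root",[.6058,-.1223,.19])):print(nm,np.round(proj(p,X),1))
E
```

```text
t 27.3 tcp [ 0.5468 -0.1422  0.1728] yaw 1.43 w 0.053 F [-1.6 -0.3  5.5] gf 98.8
[ 307   91   52  289 5583]
91 322 324 [ 95 130 193]; 97 309 329 [112 151 218]; 103 308 330 [ 95 127 190]; 109 308 331 [ 96 129 191]; 115 307 331 [ 95 127 191]; 121 307 331 [ 92 125 189]; 127 307 331 [ 93 127 189]; 133 308 330 [ 93 126 189]; 139 308 330 [ 93 126 189]; 145 308 330 [ 92 123 187]; 151 308 331 [ 97 128 190]; 157 308 331 [ 96 124 187]; 163 308 331 [ 97 124 185]; 169 308 331 [ 95 122 183]; 175 308 331 [ 96 123 184]; 181 308 331 [ 98 126 187]; 187 308 331 [ 94 124 186]; 193 309 331 [ 94 125 186]; 199 309 331 [ 93 123 185]; 205 309 331 [ 97 126 187]; 211 309 331 [ 92 123 185]; 217 308 331 [100 134 196]; 223 308 331 [123 159 227]; 229 308 331 [121 159 227]; 235 308 347 [101 137 202]; 241 308 356 [76 70 87]; 247 309 331 [119 157 225]; 253 310 330 [108 144 208]; 259 310 329 [110 148 211]; 265 310 329 [1[ 333  176  241  166 8999] [478.2 267.5]
[ 254    3   66   63 3156] [286.8  33.9]
[ 141   72   70   71 1407] [178.9 106.1]
[ 214  248   94   38 1230] [262.1 259.5]
[287 190  20  26 396] [297.4 202.6]
tiptop [224.9 277.5]
seat [316.7 263.1]
root [465.1 259.9]
```

Emit:
arm_command --rows '[[[6,0,0,0,0],[8,0,0,0,0],[10,0,0,0,0],[12,0,0,0,0],[14,0,0,0,0],[18,0,0,0,0],[24,0,0,0,0],[30,0,0,0,0],[36,0,0,0,0],[36,0,0,0,0]]]' --newtons 20

```text
t: 28.6
eef_pos: [0.5463, -0.142, 0.1719]
tool_rot: [0.0, 0.755, 0.656, 0.0]
contact_force: [0.6, 0.5, 0.5]
gripper_width: 0.424
grasp_force: 0.0
```

Emit:
arm_command --rows '[[[40,0,0,0,0],[40,0,0,0,0],[40,0,0,0,0],[40,0,0,0.1,0],[40,0,0,0.3,0],[40,0,0,0.6,0],[40,0,0,0.6,0],[40,0,0,0.4,0],[40,0,0,0,0],[40,0,0,0,0]]]'

```text
t: 29.85
eef_pos: [0.5458, -0.142, 0.2917]
tool_rot: [-0.0, 0.755, 0.656, -0.0]
contact_force: [-1.1, 0.2, 0.4]
gripper_width: 0.473
grasp_force: 0.0
```

```bash
cat > fin.py <<'E'
from cop import *
p,im=look(sys.argv[1]);m,l,st=copper(im,(150,30,500,420))
for i in np.argsort(-st[1:,4])[:3]+1:
    r,c=np.where(l==i);print(st[i],"rowtop",r.min(),"mean col top/bot",c[r<r.min()+15].mean().round(1),c[r>r.max()-15].mean().round(1))
print("seat px",np.round(proj(p,[.55,-.112,.198])),"ends",[np.round(proj(p,[.55+s*.056*.14,-.112+s*.056*.99,.19])).tolist() for s in(1,-1)])
E
python3 fin.py w14
```

```text
t 29.85 tcp [ 0.5458 -0.142   0.2917] yaw 1.43 w 0.473 F [-1.1  0.2  0.4] gf 0.0
[ 316  109   13  165 1809] rowtop 109 mean col top/bot 322.7 321.6
[371 121  29  33 311] rowtop 121 mean col top/bot 383.4 385.8
[333 202  14  15 180] rowtop 202 mean col top/bot 339.6 339.6
seat px [320. 197.] ends [[320.0, 110.0], [320.0, 272.0]]
```

Emit:
arm_command --rows '[[[40,0,0,0.3,0],[40,0,0,0,0],[40,0,0,0,0],[40,0,0,0,0],[40,0,0,0,0],[40,0,0,0,0],[40,0,0,0,0],[40,0,0,0,0],[40,0,0,0,0],[40,0,0,0,0]]]'

```text
t: 31.15
eef_pos: [0.5463, -0.142, 0.3099]
tool_rot: [0.0, 0.755, 0.656, 0.0]
contact_force: [0.6, -0.1, -0.3]
gripper_width: 0.467
grasp_force: 0.0
```

```bash
python3 fin.py w15; python3 - <<'E'
from h import *
import time
a=cams.read_camera("scene")[:,:,::-1].copy();b=cams.read_camera("scene")[:,:,::-1];s9=cv2.imread("pics/s9.png");s0=cv2.imread("pics/scene0.png")
print("frame diff",(cv2.absdiff(a,np.ascontiguousarray(b)).max(2)>25).sum())
# bystanders unmoved in scene (local mean diff vs. start)
for n,(x0,y0,x1,y1) in dict(anvil=(465,400,515,470),cone=(280,330,312,378),cuff=(335,268,380,295),gift=(165,258,220,300),teal=(198,175,218,212),purple=(295,183,316,222)).items():print(n,(cv2.absdiff(a,s0)[y0:y1,x0:x1].max(2)>40).mean().round(3))
print("rest vs s9",(cv2.absdiff(a,s9)[290:345,360:405].max(2)>40).mean().round(3))
E
```

```text
t 31.15 tcp [ 0.5463 -0.142   0.3099] yaw 1.43 w 0.467 F [ 0.6 -0.1 -0.3] gf 0.0
[ 316  110   12  154 1620] rowtop 110 mean col top/bot 321.8 320.6
[332 197  13  14 157] rowtop 197 mean col top/bot 338.0 338.0
[294 135  13  14 138] rowtop 135 mean col top/bot 300.1 300.1
seat px [319. 192.] ends [[319.0, 111.0], [319.0, 263.0]]
frame diff 6
anvil 0.0
cone 0.102
cuff 0.0
gift 0.0
teal 0.0
purple 0.037
rest vs s9 0.0
```

Emit:
arm_command --rows '[[[40,0,0,0,0],[40,0,0,0,0],[40,0,0,0,0],[40,0,0,0,0],[40,0,0,0,0],[40,0,0,0,0],[40,0,0,0,0],[40,0,0,0,0],[40,0,0,0,0],[40,0,0,0,0]]]'

```text
t: 32.55
eef_pos: [0.5463, -0.142, 0.3099]
tool_rot: [0.0, 0.755, 0.656, 0.0]
contact_force: [0.1, -0.7, -0.0]
gripper_width: 0.468
grasp_force: 0.0
```

```bash
python3 - <<'E'
from h import *
f=[cams.read_camera("scene") for _ in range(5)]
print([(cv2.absdiff(f[0],x).max(2)>15).sum() for x in f[1:]])
print(job.hand_in())
E
```

```text
[np.int64(10), np.int64(8), np.int64(7), np.int64(13)]
the job is handed in; nothing more can be done
None
```

The rotary tool lies in both saddles with its nose uphill, the bur basket hangs still by its copper handle on the hook, and the gripper is clear of everything; I handed the job in at about 33 s, and no verdict came back.

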